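# Get the bridge girder out through the layout's access hatch

### The job

The long bridge girder has ended up inside the layout module, under its deck, and is too long to come straight up: tilt it, bring the end you can see up through the access hatch first, and draw the rest out after it without forcing it against the module. Finish still holding the girder still and roughly level (within 15 degrees), all of it at least 60 mm above the deck's height and touching nothing but the gripper; do not put it down or let go. Leave the other things on the table and deck where they are.

Things in the scene. Friction and masses are not known exactly. Their poses are not given: they have to be found in the camera images.
- module: Model railway module, fixed to the table: a closed shallow box, grey walls 10 mm thick, plywood floor and deck, with an access hatch in the deck. Origin on the table under the hatch's centre, z up. Box spans x -120 to 120, y -280 to 110 mm. Floor top at z = 6, deck underside 70, deck top 76 mm. Glued fir trees up to 60 mm tall on the deck at y below -190, x above 50 mm.
- hatch (a point): Centre of the access hatch at deck-top height; axes as the module's. The hatch is a hole 190 mm (x) by 170 mm (y). From its -y edge the deck (6 mm thick) covers a cavity 175 mm deep; behind its +y edge the cavity is only 15 mm deep, behind each x edge 15 mm.
- girder: The bridge girder: straight dark metal bar 280 mm long (its x), 18 wide (y), 26 tall (z), 0.10 to 0.25 kg, balanced at its middle, loose on the module's floor. Origin at the middle of its underside. Its +x end shows in the hatch, 25 to 60 mm short of the hatch's +y edge; the rest runs under the deck toward the module's -y, within 7 degrees of it.
- end_a (a point): Girder's end seen in the hatch: centre of the lower edge of its +x end face.
- end_b (a point): Girder's other end, under the deck: centre of the lower edge of its -x end face.
- house: Bystander: small model house, 60 x 70 mm, 55 mm tall, standing on the deck, loose; origin at the centre of its underside.
- paint: Bystander: paint jar, 44 mm wide, 65 mm tall, loose; origin at the centre of its underside.
- glue: Bystander: glue bottle, 48 mm wide, 130 mm tall, loose; origin at the centre of its underside.
- wagon: Bystander: model goods wagon 130 x 34 mm, 45 mm tall, loose; origin at the centre of its underside.
- mug: Bystander: white mug, 76 mm wide, 85 mm tall, loose; origin at the centre of its underside.
- driver: Bystander: screwdriver lying down, loose; origin at the middle of the tool's underside.
- offcut: Bystander: short girder offcut 60 x 14 mm, 20 mm tall, lying crosswise on the module's floor in the hatch, along its +y edge, loose; origin at the centre of its underside.
- tree: Bystander: model fir tree on a foot, 44 mm wide, 125 mm tall, loose; origin at the centre of its underside.

How it is judged (in metres and radians):
On the way:
1. the girder is held tilted in the hatch: its visible end (end_a) out above the deck, its other end still under the deck (height (world z) of end_a above 0.096 m and height (world z) of end_b below 0.07 m and contact force between girder and the fingers above 1 N), for 0.1 s.
At the end, for the whole second after the job is handed in: The fingers hold the girder at rest, its z axis within 16 degrees of vertical, both ends' lower edges at least 55 mm above the deck top (131 mm above the table), touching neither module nor any bystander (height (world z) of each of end_a, end_b above 0.131 m and angle between girder's own z axis and vertical below 0.28 rad and contact force between girder and the fingers above 1 N and linear speed of girder below 0.03 m/s and angular speed of girder below 0.15 rad/s and contact force between girder and module below 0.3 N and contact force between girder and house below 0.3 N and contact force between girder and paint below 0.3 N and contact force between girder and glue below 0.3 N and contact force between girder and wagon below 0.3 N and contact force between girder and mug below 0.3 N and contact force between girder and driver below 0.3 N and contact force between girder and offcut below 0.3 N and contact force between girder and tree below 0.3 N); the arm keeps its last pose, push and grip.
It fails at once if the girder is forced against the module (over 40 N) (contact force between girder and module above 40 N).
It fails at once if a bystander is pushed more than 30 mm or knocked over (distance of any of house, paint, glue, wagon, mug, driver, offcut, tree from where it was at the start of the episode above 0.03 m or angle between any of house, paint, glue, wagon, mug, offcut, tree's own z axis and vertical above 0.5 rad).
It also fails if it takes over 35 s, if anything falls off the work surface, if the arm or the gripper's body presses on something with over 40 N, if the wrist force passes 120 N, or if a joint passes its speed limit or range.

### The arm

A 6-joint arm with a two-finger parallel gripper is mounted at the origin on the work surface. World frame = base frame: x ahead of the robot, y to its left, z up, the work surface at z = 0. Lengths are in mm, angles in rad, forces in N, time in s.
With the tool pointing down it reaches from about 325 to 850 mm from the base axis. Payload 4.4 kg.
Tool frame: the origin (TCP) lies at the very end of the fingers, on their centre line; the grasp point (between the pads) lies 19 mm behind it; z points along the fingers, y is the direction in which the jaws open and shut (so a half turn about z gives the same grasp; the last joint's range is limited). The gripper opens to 94 mm and grips with 3 to 60 N. Pads are 16 mm wide; open, the fingers measure 119 mm over their backs; the gripper's body (75 mm by 177 mm) begins 78 mm behind the grasp point.
Start: joints at [1.004, 0.207, 1.542, -0, 1.393, -0.15], TCP at [232.264, 526.004, 171.647] pointing down, gripper open.
Joint ranges: [-2.73, 2.73], [-0.86, 2.22], [0.23, 2.46], [-1.11, 4.25], [0.08, 2.63], [-2.82, 2.82]. Speed limits (rad/s): [2.79, 2.79, 3.14, 3.14, 3.14, 3.14].

### API

Orientations are given as a unit quaternion [x, y, z, w].
In Python, from rig import read_state, optics, ticket gives the robot as it stands.
- The arm moves only by the shell command python3 -m handwheel 'ROWS' [OPENING] [FORCE]. ROWS is JSON, a list of rows, each an object of numbers: "x", "y", "z": the shift along the tool's x, y, z in mm; "wx", "wy", "wz": the turn, a rotation vector about the tool's x, y, z in degrees. In form: [{"x": .., "y": .., "z": .., "wx": .., "wy": .., "wz": ..}, ...]. A call has 1 to 12 rows; each row is the pose to reach, as a shift and turn from the pose commanded when the call began, along the tool's axes at that moment; what a row does not reach only later rows make up. A row lasts 1/12 s, in which the tool goes at most 41.7 mm and 7.16 degrees, less where a joint would pass 70% of its speed; a pose out of reach is approached as far as the arm can. A call with a gripper value outside its range is refused whole. OPENING is the finger opening in mm, from 0 to 94, set as the call begins (- or left out, the last holds). The fingers move at their own pace and stop on an object; FORCE is the grip in N (left out, the last holds). Time passes only in rows, so rows that repeat a pose let the fingers close. It gives the time, the measured TCP pose, the force and the opening at its end, in the units of the state.
- read_state(): the state, without advancing time (a new reading comes with each control period).
- optics.snapshot(name): name is "scene" or "top"; returns the picture (420x560x3 uint8, blue, green, red); there is no depth.
- optics.calibration(name): a dict with "fx", "fy", "cx", "cy" (pixels), "view" (4x4, takes a point from world to camera coordinates). Camera axes: x right, y up, looking along -z (the intrinsics and any distortion apply to the point x, -y, -z); pixel columns grow to the right and rows downward; lengths in mm; the calibration is good to about 2 mm. A picture is of the moment at which its call begins. calibration takes no time and is no camera call.
- ticket.sign_off(): hands the job in, once; it reports no verdict.
The state is a dict: "time": time; "joint_pos": joint angles; "joint_velocities": joint speeds; "joint_torque": joint torques, N m; "ee_pos": TCP position; "orientation": TCP orientation; "contact_force": force on the tool from outside, world axes, zero at the start; "torque": the same for the moment, N m; "width": opening from 0.0 (shut) to 1.0 (fully open).
Only numpy, scipy, OpenCV 4.12 (cv2) and the standard library are available. Lean on these libraries where they do the work, as an engineer would, in place of code of your own. Each camera call takes 0.05 s, during which the arm holds its last target. There are 200 camera calls.

## Working session

There is one attempt and no reset: what is moved stays moved. The work goes in short steps, Python scripts to look and compute and a shell command to move; the robot and the scene stay as the last step left them, time stands still between calls to the robot, and variables do not carry over. Pictures are saved under pics/ and viewed, about 8 in all and at most 12, crops included, and the job is handed in when it is done.

```bash
mkdir -p pics; ls; python3 - <<'E'
from rig import read_state, optics
import cv2, json
s=read_state(); print(s)
for n in("scene","top"):
    im=optics.snapshot(n); cv2.imwrite(f"pics/{n}0.png",im)
    c=optics.calibration(n); print({k:(v if not hasattr(v,'tolist') else v.tolist()) for k,v in c.items()})
E
```

```text
pics
{'time': 0.0, 'joint_pos': array([ 1.00451641e+00,  2.07447848e-01,  1.54292023e+00, -1.79669456e-05,
        1.39348766e+00, -1.50509307e-01]), 'joint_velocities': array([ 4.66333010e-04, -1.31542196e-04, -6.74627930e-04, -7.46667978e-04,
        5.17902603e-04,  5.03533386e-05]), 'joint_torque': array([-6.48667465e-04, -3.70860529e+01, -2.81426150e+01,  6.97630201e-02,
        3.59512330e-02, -1.92882981e-04]), 'ee_pos': array([231.78870764, 525.2606809 , 170.49108027]), 'orientation': array([ 2.06389506e-01,  9.78469259e-01, -1.06274768e-03, -3.88633908e-04]), 'contact_force': array([-0.24066969, -0.40469384,  0.46748609]), 'torque': array([ 0.07827348, -0.01690074,  0.00366148]), 'width': 0.9979982690958986}
{'fx': 399.80507215193194, 'fy': 399.80507215193194, 'cx': 277.9905763846255, 'cy': 210.13644398998795, 'view': [[0.7848407796703551, 0.619691899836324, -0.0026267553515242925, -435.35770435876657], [-0.49011844281818573, 0.6233185354813614, 0.6093093757155289, 217.73852855708768], [0.3792213899240206, -0.4769234242544796, 0.7929282343449978, -1325.3938427784399], [0.0, 0.0, 0.0, 1.0]]}
{'fx': 442.3542701932878, 'fy': 442.3542701932878, 'cx': 281.4387207732165, 'cy': 202.1847316166148, 'view': [[-0.0009316932726739156, -0.9999965550042809, 0.002453961535110522, 20.436537490287183], [0.9987342407718142, -0.0008071026171961329, 0.05029179749534563, -559.2917406643586], [-0.0502896436415411, 0.0024977119400489563, 0.9987315521087091, -1511.4096880804213], [0.0, 0.0, 0.0, 1.0]]}
```

View pics/top0.png

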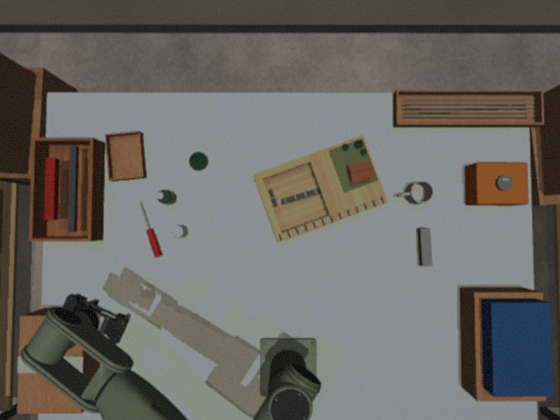

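View pics/scene0.png

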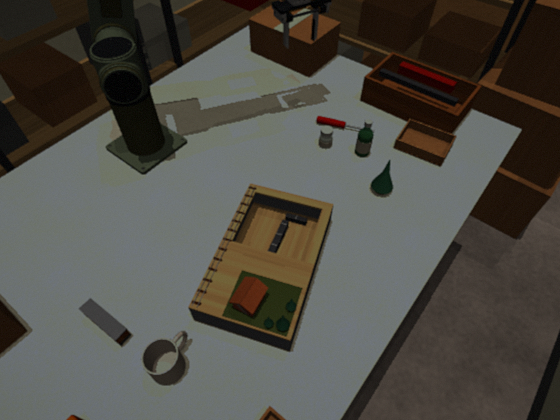

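The top view shows the module at about columns 253–386, rows 135–243. The hatch and girder are near (300,195) and the offcut near (271,197). I'll zoom in on both views.

```bash
python3 - <<'E'
import cv2,numpy as np
a=cv2.imread("pics/top0.png")[130:250,245:395]; b=cv2.imread("pics/scene0.png")[180:300,190:340]
f=lambda i:cv2.convertScaleAbs(cv2.resize(i,None,fx=5,fy=5,interpolation=cv2.INTER_CUBIC),alpha=1.5)
cv2.imwrite("pics/topz.png",f(a)); 
E
```

```text
(no output)
```

View pics/topz.png

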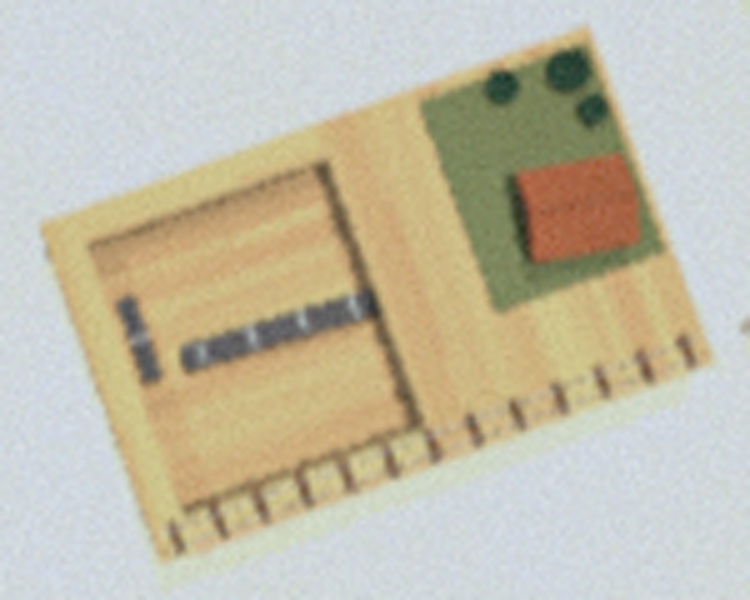

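The zoom shows the deck corners at about (43,225), (160,560), (713,360) and (588,28). The hatch corners are about (90,243), (327,163), (418,430) and (183,510). The girder runs from its end at (183,359) to (372,305), and the offcut is around (138,340). Next I fit the module pose.

```bash
cat > geo.py <<'E'
import numpy as np
from rig import optics
from scipy.spatial.transform import Rotation as R
def ray(name,u,v,z):
    c=optics.calibration(name); V=np.array(c['view']); Rm,t=V[:3,:3],V[:3,3]
    d=Rm.T@np.array([(u-c['cx'])/c['fx'],-(v-c['cy'])/c['fy'],-1]); o=-Rm.T@t
    return o+d*(z-o[2])/d[2]
def proj(name,P):
    c=optics.calibration(name); V=np.array(c['view']); q=np.atleast_2d(P)@V[:3,:3].T+V[:3,3]
    return np.c_[c['cx']+c['fx']*q[:,0]/-q[:,2], c['cy']-c['fy']*q[:,1]/-q[:,2]]
E
python3 - <<'E'
from geo import *
Z=lambda p,z:ray("top",244.6+p[0]/5,129.6+p[1]/5,z)
px=[(43,225),(160,560),(713,360),(588,28),(90,243),(183,510),(418,430),(327,163)]
m=np.array([(120,110),(-120,110),(-120,-280),(120,-280),(95,85),(-95,85),(-95,-85),(95,-85)],float)
W=np.array([Z(p,76)[:2] for p in px])
mc,Wc=m.mean(0),W.mean(0); H=(m-mc).T@(W-Wc); a=np.arctan2(H[0,1]-H[1,0],H[0,0]+H[1,1])
Rm=np.array([[np.cos(a),-np.sin(a)],[np.sin(a),np.cos(a)]]); t=Wc-Rm@mc
print("mod",t,np.degrees(a)); print((W-(m@Rm.T+t)).round(1))
for n,p,z in [("endTL",(180,346),32),("endBL",(187,373),32),("R1",(372,290),32),("R2",(378,320),32),("off1",(127,297),26),("off2",(152,382),26)]:
    w=Z(p,z)[:2]; print(n,w.round(1),(Rm.T@(w-t)).round(1))
E
```

```text
mod [574.20751008 -26.87798372] 19.56098621856018
[[-2.5 -3.2]
 [ 1.9 -0.4]
 [ 3.   0.9]
 [-1.4  1.1]
 [ 0.6 -2.5]
 [ 2.8 -0.4]
 [-1.5  4.4]
 [-3.   0.2]]
endTL [570.   22.8] [12.6 48.3]
endBL [551.5  18.1] [-6.3 50. ]
R1 [ 608.2 -108.3] [  4.7 -88.1]
R2 [ 587.6 -112.3] [-16. -85.]
off1 [604.   59.1] [56.8 71.1]
off2 [545.7  42. ] [-3.8 74.5]
```

```bash
python3 - <<'E'
from geo import *
import cv2
a=np.radians(19.56);Rm=np.array([[np.cos(a),-np.sin(a)],[np.sin(a),np.cos(a)]]);t=np.array([574.2,-26.9])
def W(p,z): return np.c_[np.array(p,float)@Rm.T+t,np.full(len(p),z)]
deck=W([(120,110),(-120,110),(-120,-280),(120,-280)],76);hat=W([(95,85),(-95,85),(-95,-85),(95,-85)],76);base=W([(120,110),(-120,110),(-120,-280),(120,-280)],0)
b=np.radians(3.6);d=np.array([np.sin(b),np.cos(b)]);n=np.array([d[1],-d[0]]);e=np.array([3,49.])
gir=W([e+9*n,e-9*n,e-9*n-132*d,e+9*n-132*d],32)
out=[]
for nm,(r,c) in (("top",(130,245)),("scene",(180,185))):
    im=cv2.imread(f"pics/{nm}0.png")[r:r+165,c:c+155]; k=5 if 0 else 4
    im=cv2.convertScaleAbs(cv2.resize(im,None,fx=k*.62*1,fy=k*.62) if 0 else cv2.resize(im,None,fx=2.55,fy=2.55,interpolation=cv2.INTER_CUBIC),alpha=1.8);k=2.55
    for P,col in((deck,(255,0,0)),(hat,(0,0,255)),(gir,(0,255,0)),(base,(255,0,255))):
        q=((proj(nm,P)-[c,r]+.5)*k).round().astype(np.int32); cv2.polylines(im,[q],True,col,1)
    out.append(im)
cv2.imwrite("pics/ov.png",np.hstack(out))
E
```

```text
(no output)
```

View pics/ov.png

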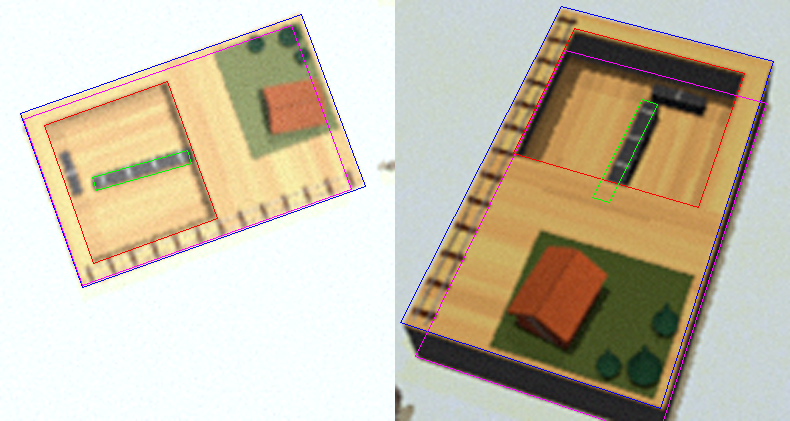

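The overlay fits both cameras to about 1–2 px, for the module as well as the girder. I'll write a helper that works out tool-frame deltas.

```bash
cat >> geo.py <<'E'
YB=np.radians(19.56+90-3.6)          # world heading of bar, toward end_a
T=np.array([574.2,-26.9]); A=np.radians(19.56)
def m2w(p): return np.array([[np.cos(A),-np.sin(A)],[np.sin(A),np.cos(A)]])@np.asarray(p,float)+T
AX=np.array([np.cos(YB),np.sin(YB)]); E0=m2w((3,49))   # bar dir, end_a xy at start
def toolR(tilt):   # x along bar, z down, tilted by tilt deg about tool y (positive: end_a up)
    x=np.r_[AX,0]; z=np.array([0,0,-1.]); return R.from_matrix(np.c_[x,np.cross(z,x),z])*R.from_euler('y',tilt,degrees=True)
def delta(p,Rt,p0,R0):
    return R0.inv().apply(np.asarray(p)-p0).round(1),(R0.inv()*Rt).as_rotvec(degrees=True).round(1)
E
python3 - <<'E'
from geo import *
from rig import read_state
s=read_state(); p0=s['ee_pos'];R0=R.from_quat(s['orientation'])
g=np.r_[E0-111*AX,0]
for z in(170,29):
  Rt=toolR(-18); p=g+[0,0,z]+Rt.apply([0,0,19]); print(p.round(1),delta(p,Rt,p0,R0))
E
```

```text
[592.8 -92.1 151.9] (array([-579.5, -419. ,   19.4]), array([  7.8, -16.8,  49.8]))
[592.8 -92.1  10.9] (array([-579.6, -418.7,  160.4]), array([  7.8, -16.8,  49.8]))
```

```bash
python3 -m handwheel '[{"x":-290,"y":-210,"z":0,"wx":4,"wy":-8,"wz":25},{"x":-290,"y":-210,"z":0,"wx":4,"wy":-8,"wz":25},{"x":-290,"y":-210,"z":0,"wx":4,"wy":-8,"wz":25},{"x":-580,"y":-419,"z":0,"wx":7.8,"wy":-16.8,"wz":49.8},{"x":-580,"y":-419,"z":0,"wx":7.8,"wy":-16.8,"wz":49.8},{"x":-580,"y":-419,"z":0,"wx":7.8,"wy":-16.8,"wz":49.8},{"x":-580,"y":-419,"z":0,"wx":7.8,"wy":-16.8,"wz":49.8},{"x":-580,"y":-419,"z":0,"wx":7.8,"wy":-16.8,"wz":49.8},{"x":-580,"y":-419,"z":0,"wx":7.8,"wy":-16.8,"wz":49.8},{"x":-580,"y":-419,"z":0,"wx":7.8,"wy":-16.8,"wz":49.8},{"x":-580,"y":-419,"z":0,"wx":7.8,"wy":-16.8,"wz":49.8},{"x":-580,"y":-419,"z":0,"wx":7.8,"wy":-16.8,"wz":49.8}]' 94 40
cat > st.py <<'E'
import sys; from geo import *; from rig import read_state
s=read_state(); p0=s['ee_pos'];R0=R.from_quat(s['orientation'])
print(round(s['time'],2),p0.round(1),'axes',R0.as_matrix().round(3).tolist(),'F',s['contact_force'].round(1),'w',round(s['width']*94,1),'q',s['joint_pos'].round(2))
if len(sys.argv)>1:
  lean=float(sys.argv[1]); Rt=toolR(lean); g=np.r_[E0-111*AX,0]
  for z in map(float,sys.argv[2:]): print(z,delta(g+[0,0,z]+Rt.apply([0,0,19]),Rt,p0,R0))
E
python3 st.py -18 190 29
```

```text
time: 1.1
ee_pos: [485.0, 92.6, 171.2]
orientation: [0.595, 0.789, -0.094, 0.125]
contact_force: [0.2, -0.6, -0.2]
width: 1.002
1.1 [485.   92.6 171.2] axes [[-0.262, 0.961, 0.085], [0.915, 0.275, -0.296], [-0.308, 0.0, -0.951]] F [ 0.2 -0.6 -0.2] w 94.2 q [ 0.25  0.06  1.75 -0.32  1.34  0.04]
190.0 (array([-197.4,   52.8,   63.2]), array([ 0. , -0.1,  0. ]))
29.0 (array([-147.8,   52.7,  216.4]), array([ 0. , -0.1,  0. ]))
```

```bash
python3 -m handwheel '[{"x":-197,"y":53,"z":63},{"x":-197,"y":53,"z":63},{"x":-197,"y":53,"z":63},{"x":-197,"y":53,"z":63},{"x":-197,"y":53,"z":63},{"x":-197,"y":53,"z":63},{"x":-170,"y":53,"z":149},{"x":-170,"y":53,"z":149},{"x":-170,"y":53,"z":149},{"x":-170,"y":53,"z":149}]' && python3 st.py -18 100 29 && python3 - <<'E'
from rig import optics; import cv2
for n,(r,c) in (("scene",(170,170)),("top",(110,225))):
    cv2.imwrite(f"pics/{n}1.png",cv2.convertScaleAbs(cv2.resize(optics.snapshot(n)[r:r+150,c:c+190],None,fx=4,fy=4,interpolation=cv2.INTER_CUBIC),alpha=1.6))
E
```

```text
$[0]: bad value
```

The row was refused, most likely because every key has to be present. I'll retype it in full.

```bash
python3 -m handwheel '[{"x":-197,"y":53,"z":63,"wx":0,"wy":0,"wz":0},{"x":-197,"y":53,"z":63,"wx":0,"wy":0,"wz":0},{"x":-197,"y":53,"z":63,"wx":0,"wy":0,"wz":0},{"x":-197,"y":53,"z":63,"wx":0,"wy":0,"wz":0},{"x":-197,"y":53,"z":63,"wx":0,"wy":0,"wz":0},{"x":-197,"y":53,"z":63,"wx":0,"wy":0,"wz":0},{"x":-170,"y":53,"z":149,"wx":0,"wy":0,"wz":0},{"x":-170,"y":53,"z":149,"wx":0,"wy":0,"wz":0},{"x":-170,"y":53,"z":149,"wx":0,"wy":0,"wz":0},{"x":-170,"y":53,"z":149,"wx":0,"wy":0,"wz":0}]' && python3 st.py -18 100 29 && python3 - <<'E'
from rig import optics; import cv2
for n,(r,c) in (("scene",(170,170)),("top",(110,225))):
    cv2.imwrite(f"pics/{n}1.png",cv2.convertScaleAbs(cv2.resize(optics.snapshot(n)[r:r+150,c:c+190],None,fx=4,fy=4,interpolation=cv2.INTER_CUBIC),alpha=1.6))
E
```

```text
time: 1.93
ee_pos: [588.5, -89.8, 77.7]
orientation: [0.594, 0.789, -0.096, 0.12]
contact_force: [-0.6, -0.1, -0.1]
width: 0.995
1.93 [588.5 -89.8  77.7] axes [[-0.264, 0.961, 0.076], [0.915, 0.275, -0.295], [-0.304, -0.008, -0.953]] F [-0.6 -0.1 -0.1] w 93.6 q [-0.12  0.29  1.68 -0.33  1.08 -0.25]
100.0 (array([-4.5,  3.5, -3. ]), array([-0.4, -0.3,  0.2]))
29.0 (array([17.1,  4.1, 64.6]), array([-0.4, -0.3,  0.2]))
```

View pics/scene1.png

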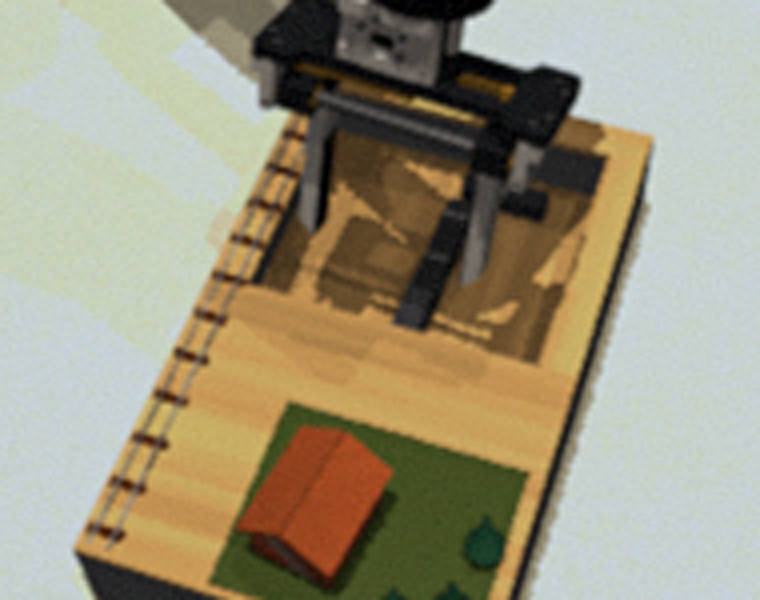

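The fingers straddle the girder inside the hatch, with the tips at about (315,230) and (475,280). Now I go down to it.

```bash
python3 -m handwheel '[{"x":2,"y":4,"z":15,"wx":0,"wy":0,"wz":0},{"x":6,"y":4,"z":28,"wx":0,"wy":0,"wz":0},{"x":10,"y":4,"z":40,"wx":0,"wy":0,"wz":0},{"x":14,"y":4,"z":52,"wx":0,"wy":0,"wz":0},{"x":16,"y":4,"z":60,"wx":0,"wy":0,"wz":0},{"x":17,"y":4,"z":64,"wx":0,"wy":0,"wz":0},{"x":17,"y":4,"z":64,"wx":0,"wy":0,"wz":0},{"x":17,"y":4,"z":64,"wx":0,"wy":0,"wz":0}]' && python3 st.py -18 29
```

```text
time: 2.7
ee_pos: [598.0, -92.9, 16.4]
orientation: [0.595, 0.789, -0.093, 0.125]
contact_force: [0.4, -0.4, 0.5]
width: 1.001
2.7 [598.  -92.9  16.4] axes [[-0.261, 0.961, 0.086], [0.915, 0.275, -0.296], [-0.308, 0.001, -0.951]] F [ 0.4 -0.4  0.5] w 94.1 q [-0.12  0.39  1.7  -0.35  0.95 -0.21]
29.0 (array([ 3.8, -4.8,  4.5]), array([ 0.1, -0. , -0. ]))
```

```bash
python3 -m handwheel '[{"x":4,"y":-5,"z":4.5,"wx":0,"wy":0,"wz":0},{"x":4,"y":-5,"z":4.5,"wx":0,"wy":0,"wz":0},{"x":4,"y":-5,"z":4.5,"wx":0,"wy":0,"wz":0}]' && python3 -m handwheel '[{"x":0,"y":0,"z":0,"wx":0,"wy":0,"wz":0},{"x":0,"y":0,"z":0,"wx":0,"wy":0,"wz":0},{"x":0,"y":0,"z":0,"wx":0,"wy":0,"wz":0},{"x":0,"y":0,"z":0,"wx":0,"wy":0,"wz":0},{"x":0,"y":0,"z":0,"wx":0,"wy":0,"wz":0},{"x":0,"y":0,"z":0,"wx":0,"wy":0,"wz":0},{"x":0,"y":0,"z":0,"wx":0,"wy":0,"wz":0},{"x":0,"y":0,"z":0,"wx":0,"wy":0,"wz":0},{"x":0,"y":0,"z":0,"wx":0,"wy":0,"wz":0},{"x":0,"y":0,"z":0,"wx":0,"wy":0,"wz":0},{"x":0,"y":0,"z":0,"wx":0,"wy":0,"wz":0},{"x":0,"y":0,"z":0,"wx":0,"wy":0,"wz":0}]' 5 55; python3 st.py -18 29
```

```text
time: 2.95
ee_pos: [591.7, -91.8, 10.5]
orientation: [0.595, 0.789, -0.094, 0.125]
contact_force: [0.6, 0.7, 0.8]
width: 0.999
time: 3.95
ee_pos: [592.3, -91.9, 10.7]
orientation: [0.595, 0.789, -0.093, 0.125]
contact_force: [-0.5, -0.1, -0.3]
width: 0.189
3.95 [592.3 -91.9  10.7] axes [[-0.261, 0.961, 0.086], [0.915, 0.275, -0.296], [-0.308, 0.001, -0.951]] F [-0.5 -0.1 -0.3] w 17.8 q [-0.12  0.39  1.72 -0.36  0.94 -0.2 ]
29.0 (array([-0.3,  0.4, -0.2]), array([ 0.1, -0.1, -0. ]))
```

Gripped at 17.8 mm, which matches the girder's width. I'll plan the girder path in its own plane and turn it into rows.

```bash
cat > plan.py <<'E'
from geo import *
wp=np.array([(-231,6,0),(-231,12,0),(-231,11,4),(-229,11,8),(-218,10,10),(-206,10,12),(-198,9,14),(-190,8.5,16),(-180,8.5,18),(-168,9,20),(-155,10,21.5),(-140,12,22),
 (-110,16,22),(-80,20,22),(-60,25,22),(-60,60,22),(-60,110,22),(-60,160,22),(-60,185,17),(-60,205,11),(-60,220,5),(-60,226,0)])
u0=E0@AX-280
def tool(w):
    y,z,th=w; c,s=np.cos(np.radians(th)),np.sin(np.radians(th))
    g=np.array([y+169*c-23*s, z+169*s+23*c]); Rt=toolR(th-18)
    P=np.r_[E0-280*AX+(g[0]+231)*AX, g[1]]; return P+Rt.apply([0,0,19]),Rt
if __name__=="__main__":
    for y,z,th in wp:
        c,s=np.cos(np.radians(th)),np.sin(np.radians(th)); print((y,z,th),"top at edge %.0f end_a y %.0f z %.0f"%(z+(-85-y)*s/c+26/c,y+280*c,z+280*s))
    for a,b in((0,5),(5,11),(11,17),(17,21)):
        p0,R0=tool(wp[a]); print("call",a,b)
        for w in wp[a+1:b+1]: print(delta(*tool(w),p0,R0))
E
python3 plan.py
```

```text
(np.float64(-231.0), np.float64(6.0), np.float64(0.0)) top at edge 32 end_a y 49 z 6
(np.float64(-231.0), np.float64(12.0), np.float64(0.0)) top at edge 38 end_a y 49 z 12
(np.float64(-231.0), np.float64(11.0), np.float64(4.0)) top at edge 47 end_a y 48 z 31
(np.float64(-229.0), np.float64(11.0), np.float64(8.0)) top at edge 57 end_a y 48 z 50
(np.float64(-218.0), np.float64(10.0), np.float64(10.0)) top at edge 60 end_a y 58 z 59
(np.float64(-206.0), np.float64(10.0), np.float64(12.0)) top at edge 62 end_a y 68 z 68
(np.float64(-198.0), np.float64(9.0), np.float64(14.0)) top at edge 64 end_a y 74 z 77
(np.float64(-190.0), np.float64(8.5), np.float64(16.0)) top at edge 66 end_a y 79 z 86
(np.float64(-180.0), np.float64(8.5), np.float64(18.0)) top at edge 67 end_a y 86 z 95
(np.float64(-168.0), np.float64(9.0), np.float64(20.0)) top at edge 67 end_a y 95 z 105
(np.float64(-155.0), np.float64(10.0), np.float64(21.5)) top at edge 66 end_a y 106 z 113
(np.float64(-140.0), np.float64(12.0), np.float64(22.0)) top at edge 62 end_a y 120 z 117
(np.float64(-110.0), np.float64(16.0), np.float64
[... 1311 characters left out ...]
. , -23.8]), array([0., 8., 0.]))
(array([ 39.5,   0. , -29.9]), array([-0. ,  9.5, -0. ]))
(array([ 53.5,   0. , -34.7]), array([ 0., 10.,  0.]))
call 11 17
(array([30.2, -0. , -1.9]), array([0., 0., 0.]))
(array([60.4, -0. , -3.8]), array([0., 0., 0.]))
(array([80.7, -0. , -7.4]), array([0., 0., 0.]))
(array([ 83.2,  -0. , -42.3]), array([0., 0., 0.]))
(array([ 86.6,  -0. , -92.2]), array([0., 0., 0.]))
(array([  90.1,   -0. , -142.1]), array([0., 0., 0.]))
call 17 21
(array([  6. ,  -0. , -11.3]), array([ 0., -5., -0.]))
(array([ 10.8,   0. , -14.6]), array([  0., -11.,  -0.]))
(array([ 13.6,   0. , -12.5]), array([  0., -17.,  -0.]))
(array([14.1,  0. , -4.3]), array([ -0., -22.,  -0.]))
```

```bash
python3 -m handwheel '[{"x":-1.9,"y":0,"z":-5.7,"wx":0,"wy":0,"wz":0},{"x":-1.9,"y":0,"z":-5.7,"wx":0,"wy":0,"wz":0},{"x":-5.8,"y":0,"z":-15.3,"wx":0,"wy":4,"wz":0},{"x":-5.8,"y":0,"z":-15.3,"wx":0,"wy":4,"wz":0},{"x":-8.8,"y":0,"z":-26.2,"wx":0,"wy":8,"wz":0},{"x":-8.8,"y":0,"z":-26.2,"wx":0,"wy":8,"wz":0},{"x":-0.8,"y":0,"z":-33.7,"wx":0,"wy":10,"wz":0},{"x":-0.8,"y":0,"z":-33.7,"wx":0,"wy":10,"wz":0},{"x":7.7,"y":0,"z":-42.3,"wx":0,"wy":12,"wz":0},{"x":7.7,"y":0,"z":-42.3,"wx":0,"wy":12,"wz":0},{"x":7.7,"y":0,"z":-42.3,"wx":0,"wy":12,"wz":0}]' && python3 st.py && python3 - <<'E'
from rig import read_state,optics; import cv2
from plan import *
p,Rt=tool(wp[5]); s=read_state(); print("err",s['ee_pos']-p, s['torque'])
cv2.imwrite("pics/scene2.png",cv2.convertScaleAbs(cv2.resize(optics.snapshot("scene")[170:320,170:360],None,fx=4,fy=4,interpolation=cv2.INTER_CUBIC),alpha=1.9))
E
```

```text
time: 4.87
ee_pos: [586.8, -72.6, 48.3]
orientation: [0.601, 0.797, -0.031, 0.043]
contact_force: [0.4, -0.4, -0.6]
width: 0.055
4.87 [586.8 -72.6  48.3] axes [[-0.273, 0.961, 0.03], [0.956, 0.275, -0.102], [-0.106, 0.001, -0.994]] F [ 0.4 -0.4 -0.6] w 5.2 q [-0.21  0.34  1.65 -0.1   1.1  -0.44]
err [-0.29778927 -0.11029019 -0.41466489] [-0.04919897  0.06334781 -0.05214796]
```

View pics/scene2.png

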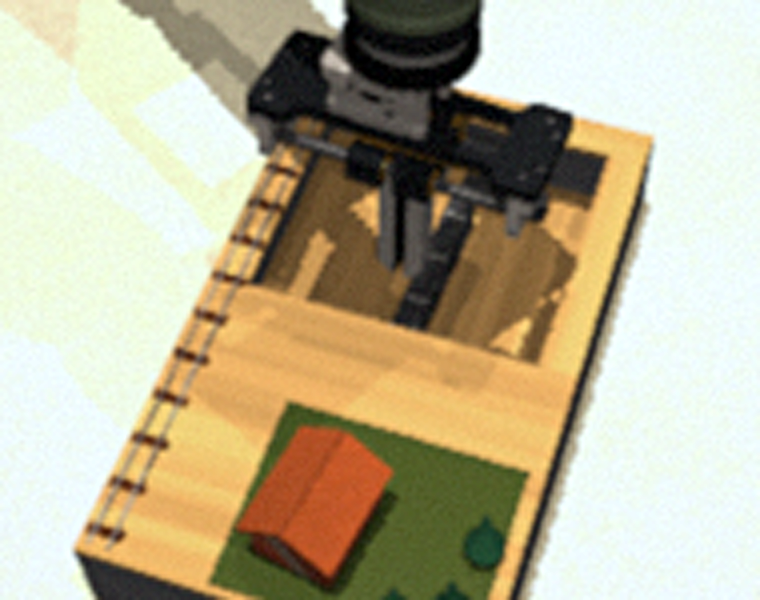

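The fingers are now shut at 5 mm and the girder still lies in the hatch, so 17.8 mm was only a reading taken mid-close. I'll compare the finger position with the girder by overlay.

```bash
cat > ov.py <<'E'
import sys,cv2; from geo import *; from rig import read_state
def ov(out,views,E=E0,ax=AX,marks=True):
    s=read_state(); p=s['ee_pos']; Rt=R.from_quat(s['orientation']); ims=[]
    n=np.array([ax[1],-ax[0]])
    for nm,(r,c,h,w,k) in views.items():
        im=cv2.convertScaleAbs(cv2.resize(optics.snapshot(nm)[r:r+h,c:c+w],None,fx=k,fy=k,interpolation=cv2.INTER_CUBIC),alpha=1.9)
        px=lambda P:((proj(nm,P)-[c,r]+.5)*k).round().astype(np.int32)
        if marks:
            g=np.array([np.r_[q,32] for q in(E+9*n,E-9*n,E-9*n-132*ax,E+9*n-132*ax)]); cv2.polylines(im,[px(g)],True,(0,255,0),1)
            cv2.line(im,*[tuple(map(int,q)) for q in px([p,p-Rt.apply([0,0,78])])],(0,0,255),1)
            cv2.circle(im,tuple(map(int,px(p)[0])),3,(255,0,255),-1)
        ims.append(im)
    cv2.imwrite(out,np.hstack(ims))
E
python3 -c "
from ov import *
ov('pics/ov3.png',{'scene':(205,225,65,85,6),'top':(155,260,65,45,6)})
for i in range(1):print(read_state()['width'])"
```

```text
0.05306242755842149
```

View pics/ov3.png

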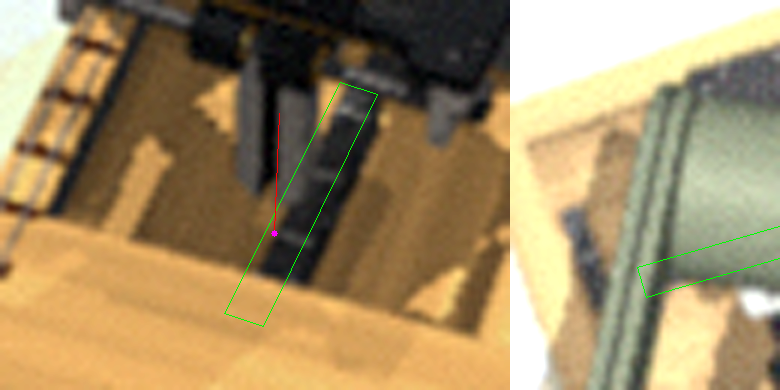

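```bash
python3 - <<'E'
from geo import *
Rt=toolR(-18); p=np.array([598,-92.9,16.4])-Rt.apply([17,4,64]); print(p)
for sgn in(1,-1):
    P=p+Rt.apply([0,sgn*47,0]); print("open tip crop1",((proj("scene",P)[0]-[170,170]+.5)*4).round(0))
# other camera position, and bar line by triangulation
V={}
for n in("scene","top"):
    M=np.array(optics.calibration(n)['view']); V[n]=-M[:3,:3].T@M[:3,3]; print(n,V[n].round(0))
# floor outline & girder box projected into ov3 scene crop (r205,c225,k6)
b=lambda P:((proj("scene",P)-[225,205]+.5)*6).round(0).tolist()
n=np.array([AX[1],-AX[0]])
for z in(6,32): print("bar z",z,b([np.r_[E0+s*9*n-l*AX,z] for s in(1,-1) for l in(0,105)]))
print("floor hatch x walls",b([np.r_[m2w(q),6] for q in((110,100),(-110,100))]))
E
```

```text
[593.16179652 -90.52985573  82.52090595]
open tip crop1 [462. 315.]
open tip crop1 [323. 266.]
scene [ 951. -498.  917.]
top [ 483.   24. 1538.]
bar z 6 [[376.0, 127.0], [288.0, 307.0], [340.0, 115.0], [251.0, 294.0]]
bar z 32 [[377.0, 94.0], [287.0, 276.0], [340.0, 82.0], [249.0, 263.0]]
floor hatch x walls [[608.0, 97.0], [170.0, -20.0]]
```

The girder is unmoved. The visible fingertips end about 6 px above the projected TCP, so the bite may have been only on the girder's top edge. I'll raise the tool, open the fingers and compare the finger geometry with tick marks along the tool axis.

```bash
python3 -m handwheel '[{"x":0,"y":0,"z":-40,"wx":0,"wy":-6,"wz":0},{"x":0,"y":0,"z":-80,"wx":0,"wy":-12,"wz":0},{"x":0,"y":0,"z":-80,"wx":0,"wy":-12,"wz":0},{"x":0,"y":0,"z":-80,"wx":0,"wy":-12,"wz":0},{"x":0,"y":0,"z":-80,"wx":0,"wy":-12,"wz":0},{"x":0,"y":0,"z":-80,"wx":0,"wy":-12,"wz":0},{"x":0,"y":0,"z":-80,"wx":0,"wy":-12,"wz":0}]' 60 55 && python3 st.py && python3 - <<'E'
from geo import *; from rig import read_state; import cv2
s=read_state();p=s['ee_pos'];Rt=R.from_quat(s['orientation']);w=s['width']*47
r,c,h,wd,k=185,215,75,100,8
im=cv2.convertScaleAbs(cv2.resize(optics.snapshot("scene")[r:r+h,c:c+wd],None,fx=k,fy=k,interpolation=cv2.INTER_CUBIC),alpha=1.7)
px=lambda P:tuple(int(v) for v in ((proj("scene",P)[0]-[c,r]+.5)*k).round())
for sg in(1,-1):
  for d in range(0,120,20):
    cv2.circle(im,px(p+Rt.apply([0,sg*w,-d])),2,(0,0,255) if d else (255,0,255),-1)
# hatch rectangle
cv2.polylines(im,[np.array([px(np.r_[m2w(q),76]) for q in((95,85),(-95,85),(-95,-85),(95,-85))])],True,(255,0,0),1)
cv2.imwrite("pics/f4.png",im)
E
```

```text
time: 5.6
ee_pos: [583.1, -65.3, 126.2]
orientation: [0.595, 0.788, -0.094, 0.123]
contact_force: [0.0, -0.5, 0.3]
width: 0.519
5.6 [583.1 -65.3 126.2] axes [[-0.261, 0.962, 0.082], [0.915, 0.273, -0.296], [-0.307, -0.002, -0.952]] F [ 0.  -0.5  0.3] w 48.8 q [-0.07  0.22  1.66 -0.32  1.17 -0.24]
```

View pics/f4.png

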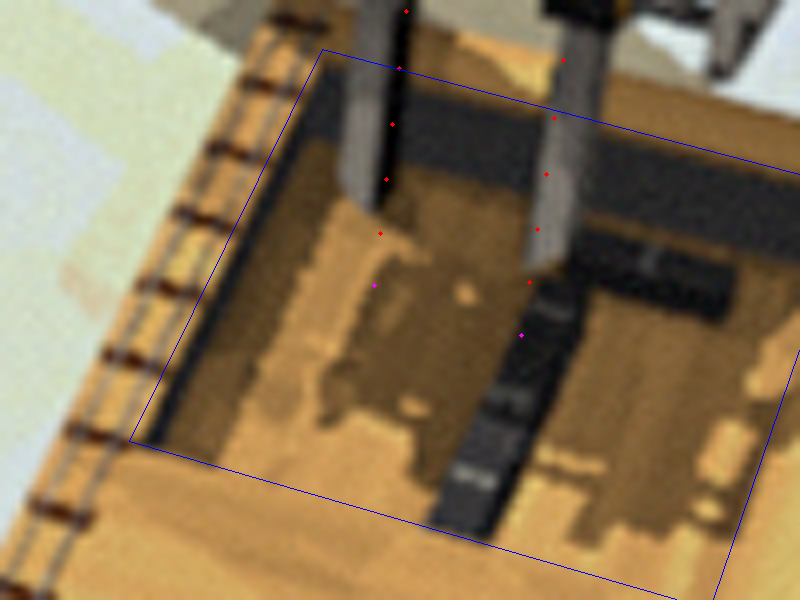

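Laterally the projection fits exactly, but the real fingertips end about 24 mm short of the reported TCP along the tool axis. That explains the shallow bite. I'll make a guarded descent to go deeper, with a smaller lean of -10° to keep the gripper's body clear of the deck.

```bash
python3 - <<'E'
from geo import *; from rig import read_state
s=read_state();p0=s['ee_pos'];R0=R.from_quat(s['orientation']); Rt=toolR(-10)
b=np.r_[E0-113*AX,0]
for zt in(60,34,24,14): print(zt,delta(b+[0,0,zt]+Rt.apply([0,0,24]),Rt,p0,R0),(b+[0,0,zt]+Rt.apply([0,0,24])).round(1))
E
```

```text
60 (array([ 0.3,  2. , 94.5]), array([-0.1,  7.9, -0.1])) [592.8 -92.4  36.4]
34 (array([  8.3,   2.1, 119.2]), array([-0.1,  7.9, -0.1])) [592.8 -92.4  10.4]
24 (array([ 11.4,   2.1, 128.7]), array([-0.1,  7.9, -0.1])) [ 5.928e+02 -9.240e+01  4.000e-01]
14 (array([ 14.5,   2.1, 138.2]), array([-0.1,  7.9, -0.1])) [592.8 -92.4  -9.6]
```

```bash
python3 -m handwheel '[{"x":0,"y":2,"z":30,"wx":0,"wy":4,"wz":0},{"x":0.3,"y":2,"z":60,"wx":0,"wy":8,"wz":0},{"x":0.3,"y":2,"z":94.5,"wx":0,"wy":8,"wz":0},{"x":4,"y":2,"z":107,"wx":0,"wy":8,"wz":0},{"x":8.3,"y":2,"z":119,"wx":0,"wy":8,"wz":0},{"x":8.3,"y":2,"z":119,"wx":0,"wy":8,"wz":0},{"x":8.3,"y":2,"z":119,"wx":0,"wy":8,"wz":0}]' 60 55 && python3 -m handwheel '[{"x":0.7,"y":0,"z":2.5,"wx":0,"wy":0,"wz":0},{"x":1,"y":0,"z":5,"wx":0,"wy":0,"wz":0},{"x":1,"y":0,"z":5,"wx":0,"wy":0,"wz":0}]'; python3 st.py
```

```text
time: 6.23
ee_pos: [593.7, -90.7, 11.9]
orientation: [0.6, 0.796, -0.052, 0.069]
contact_force: [-0.0, -0.4, 0.8]
width: 0.637
time: 6.48
ee_pos: [595.1, -90.8, 8.3]
orientation: [0.599, 0.796, -0.051, 0.07]
contact_force: [-0.1, -0.7, 0.2]
width: 0.639
6.48 [595.1 -90.8   8.3] axes [[-0.272, 0.961, 0.051], [0.947, 0.276, -0.166], [-0.174, 0.003, -0.985]] F [-0.1 -0.7  0.2] w 60.0 q [-0.2   0.4   1.67 -0.18  0.99 -0.38]
```

```bash
python3 -m handwheel '[{"x":0.4,"y":0,"z":2.5,"wx":0,"wy":0,"wz":0},{"x":0.8,"y":0,"z":5,"wx":0,"wy":0,"wz":0},{"x":0.8,"y":0,"z":5,"wx":0,"wy":0,"wz":0}]'; python3 st.py;  python3 -m handwheel '[{"x":0.4,"y":0,"z":2,"wx":0,"wy":0,"wz":0},{"x":0.8,"y":0,"z":4,"wx":0,"wy":0,"wz":0},{"x":0.8,"y":0,"z":4,"wx":0,"wy":0,"wz":0}]'
```

```text
time: 6.73
ee_pos: [594.0, -91.3, 1.9]
orientation: [0.6, 0.795, -0.052, 0.069]
contact_force: [-0.4, -0.2, -0.3]
width: 0.636
6.73 [594.  -91.3   1.9] axes [[-0.271, 0.961, 0.048], [0.947, 0.275, -0.166], [-0.172, 0.001, -0.985]] F [-0.4 -0.2 -0.3] w 59.8 q [-0.2   0.41  1.67 -0.18  0.98 -0.38]
time: 6.98
ee_pos: [593.8, -91.3, -2.5]
orientation: [0.6, 0.795, -0.052, 0.069]
contact_force: [0.6, -1.0, -0.2]
width: 0.64
```

The reported TCP is below the module's floor with no contact, which confirms the offset. I'll continue down in small steps.

```bash
python3 -m handwheel '[{"x":0.3,"y":0,"z":2,"wx":0,"wy":0,"wz":0},{"x":0.6,"y":0,"z":4,"wx":0,"wy":0,"wz":0},{"x":0.6,"y":0,"z":4,"wx":0,"wy":0,"wz":0}]'; python3 -m handwheel '[{"x":0.3,"y":0,"z":2,"wx":0,"wy":0,"wz":0},{"x":0.5,"y":0,"z":3,"wx":0,"wy":0,"wz":0},{"x":0.5,"y":0,"z":3,"wx":0,"wy":0,"wz":0}]'
```

```text
time: 7.23
ee_pos: [593.8, -91.4, -6.5]
orientation: [0.6, 0.795, -0.052, 0.069]
contact_force: [-0.0, 0.5, 1.3]
width: 0.638
time: 7.48
ee_pos: [594.0, -91.4, -9.3]
orientation: [0.6, 0.795, -0.052, 0.069]
contact_force: [1.1, -0.9, -0.0]
width: 0.641
```

```bash
python3 -m handwheel '[{"x":0,"y":0,"z":0,"wx":0,"wy":0,"wz":0},{"x":0,"y":0,"z":0,"wx":0,"wy":0,"wz":0},{"x":0,"y":0,"z":0,"wx":0,"wy":0,"wz":0},{"x":0,"y":0,"z":0,"wx":0,"wy":0,"wz":0},{"x":0,"y":0,"z":0,"wx":0,"wy":0,"wz":0},{"x":0,"y":0,"z":0,"wx":0,"wy":0,"wz":0},{"x":0,"y":0,"z":0,"wx":0,"wy":0,"wz":0},{"x":0,"y":0,"z":0,"wx":0,"wy":0,"wz":0},{"x":0,"y":0,"z":0,"wx":0,"wy":0,"wz":0}]' 0 55;python3 -m handwheel '[{"x":0,"y":0,"z":0,"wx":0,"wy":0,"wz":0},{"x":0,"y":0,"z":0,"wx":0,"wy":0,"wz":0},{"x":0,"y":0,"z":0,"wx":0,"wy":0,"wz":0},{"x":0,"y":0,"z":0,"wx":0,"wy":0,"wz":0},{"x":0,"y":0,"z":0,"wx":0,"wy":0,"wz":0},{"x":0,"y":0,"z":0,"wx":0,"wy":0,"wz":0}]'; python3 st.py
```

```text
time: 8.23
ee_pos: [594.8, -91.5, -8.7]
orientation: [0.6, 0.795, -0.051, 0.07]
contact_force: [0.9, -0.1, -0.3]
width: 0.184
time: 8.73
ee_pos: [594.8, -91.5, -8.7]
orientation: [0.6, 0.795, -0.051, 0.07]
contact_force: [1.3, 1.5, 1.9]
width: 0.184
8.73 [594.8 -91.5  -8.7] axes [[-0.271, 0.961, 0.05], [0.947, 0.275, -0.166], [-0.173, 0.002, -0.985]] F [1.3 1.5 1.9] w 17.3 q [-0.2   0.43  1.68 -0.19  0.96 -0.38]
```

The grip is stable at 17.3 mm against the 18 mm girder. I'll re-plan with the offset and the new lean.

```bash
sed -i 's/^def tool(w):.*/def tool(w):\n    y,z,th=w; c,s=np.cos(np.radians(th)),np.sin(np.radians(th)); Rt=toolR(th-10)\n    g=np.array([y+167*c-8*s, z+167*s+8*c]); return np.r_[E0+(g[0]-49)*AX, g[1]]+Rt.apply([0,0,24]),Rt\ndef tool_old(w):/' plan.py; python3 - <<'E'
from plan import *
for a,b in((0,2),(2,5),(5,11),(11,14),(14,17),(17,21)):
    p0,R0=tool(wp[a]); print("call",a,b,p0.round(1))
    for w in wp[a+1:b+1]: d=delta(*tool(w),p0,R0); print(w,d[0],d[1][1])
E
```

```text
call 0 2 [592.8 -92.4  -9.6]
[-231.   12.    0.] [-1.  -0.  -5.9] 0.0
[-231.   11.    4.] [ -2.2  -0.  -16.3] 4.0
call 2 5 [592.6 -91.7   6.8]
[-229.   11.    8.] [  0.7  -0.  -11.6] 4.0
[-218.   10.   10.] [ 10.8  -0.  -17.3] 6.0
[-206.   10.   12.] [ 21.6  -0.  -24.2] 8.0
call 5 11 [586.  -68.6  28.6]
[-198.    9.   14.] [ 7.4  0.  -4.4] 2.0
[-190.     8.5   16. ] [14.6 -0.  -9.3] 4.0
[-180.     8.5   18. ] [ 23.7   0.  -14.6] 6.0
[-168.    9.   20.] [ 34.6   0.  -20.2] 8.0
[-155.    10.    21.5] [ 46.6   0.  -25. ] 9.5
[-140.   12.   22.] [ 61.3   0.  -27.8] 10.0
call 11 14 [569.5 -10.7  58.5]
[-110.   16.   22.] [30.2 -0.   2.3] 0.0
[-80.  20.  22.] [60.4 -0.   4.6] 0.0
[-60.  25.  22.] [81.  -0.   3.9] 0.0
call 14 17 [547.5  66.3  71.5]
[-60.  60.  22.] [  7.3  -0.  -34.2] 0.0
[-60. 110.  22.] [ 17.7  -0.  -83.1] 0.0
[-60. 160.  22.] [  28.1   -0.  -132. ] 0.0
call 17 21 [547.5  66.3 206.5]
[-60. 185.  17.] [  5.7  -0.  -10.2] -5.0
[-60. 205.  11.] [  8.8  -0.  -12.7] -11.0
[-60. 220.   5.] [  9.1  -0.  -10.4] -17.0
[-60. 226.   0.] [ 6.7 -0.  -2.5] -22.0
```

```bash
python3 -m handwheel '[{"x":-1,"y":0,"z":-5.9,"wx":0,"wy":0,"wz":0},{"x":-1,"y":0,"z":-5.9,"wx":0,"wy":0,"wz":0},{"x":-1.5,"y":0,"z":-11,"wx":0,"wy":2,"wz":0},{"x":-2.2,"y":0,"z":-16.3,"wx":0,"wy":4,"wz":0},{"x":-2.2,"y":0,"z":-16.3,"wx":0,"wy":4,"wz":0}]'; python3 st.py; python3 -m handwheel '[{"x":0.3,"y":0,"z":-6,"wx":0,"wy":2,"wz":0},{"x":0.7,"y":0,"z":-11.6,"wx":0,"wy":4,"wz":0},{"x":5.5,"y":0,"z":-14.5,"wx":0,"wy":5,"wz":0},{"x":10.8,"y":0,"z":-17.3,"wx":0,"wy":6,"wz":0},{"x":16,"y":0,"z":-20.8,"wx":0,"wy":7,"wz":0},{"x":21.6,"y":0,"z":-24.2,"wx":0,"wy":8,"wz":0},{"x":21.6,"y":0,"z":-24.2,"wx":0,"wy":8,"wz":0}]'; python3 st.py
python3 -c "
from ov import *
ov('pics/s5.png',{'scene':(170,185,110,135,5.5)},marks=False)"
```

```text
time: 9.15
ee_pos: [594.8, -92.2, 8.4]
orientation: [0.602, 0.797, -0.031, 0.042]
contact_force: [0.9, -0.3, -0.7]
width: 0.183
9.15 [594.8 -92.2   8.4] axes [[-0.272, 0.962, 0.03], [0.957, 0.274, -0.099], [-0.104, 0.002, -0.995]] F [ 0.9 -0.3 -0.7] w 17.2 q [-0.24  0.41  1.65 -0.1   1.03 -0.47]
time: 9.73
ee_pos: [587.3, -66.9, 29.5]
orientation: [0.602, 0.798, 0.012, -0.014]
contact_force: [0.6, -0.5, -0.7]
width: 0.183
9.73 [587.3 -66.9  29.5] axes [[-0.275, 0.961, -0.009], [0.961, 0.275, 0.036], [0.037, 0.001, -0.999]] F [ 0.6 -0.5 -0.7] w 17.2 q [-0.28  0.4   1.61  0.03  1.15 -0.57]
```

View pics/s5.png

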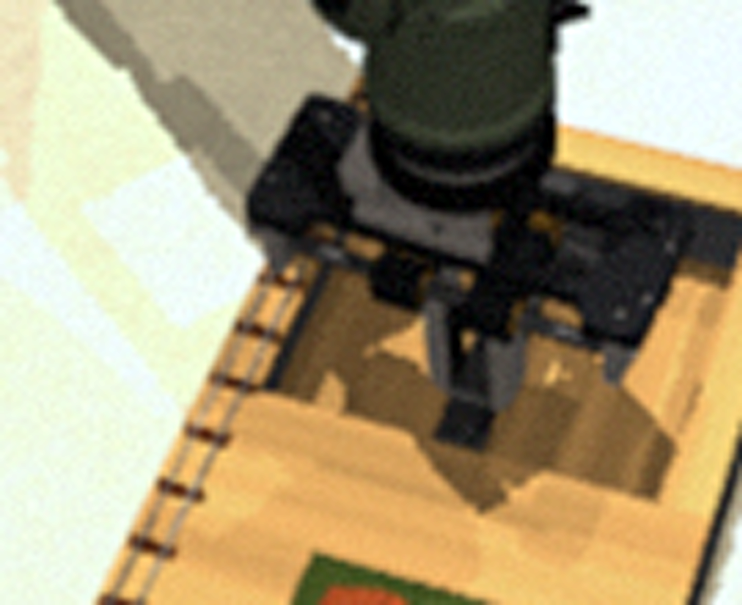

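The girder sits between the fingers at about (465,430) and is held at 17.2 mm with no contact force. I keep drawing and tilting.

```bash
python3 -m handwheel '[{"x":4,"y":0,"z":-2.2,"wx":0,"wy":1,"wz":0},{"x":7.4,"y":0,"z":-4.4,"wx":0,"wy":2,"wz":0},{"x":11,"y":0,"z":-6.8,"wx":0,"wy":3,"wz":0},{"x":14.6,"y":0,"z":-9.3,"wx":0,"wy":4,"wz":0},{"x":14.6,"y":0,"z":-9.3,"wx":0,"wy":4,"wz":0}]'; python3 st.py
python3 - <<'E'
from plan import *
a,b=7,11
p0,R0=tool(wp[a])
for w in wp[a+1:b+1]: d=delta(*tool(w),p0,R0); print(w,d[0],d[1][1])
E
```

```text
time: 10.2
ee_pos: [584.1, -54.4, 39.8]
orientation: [0.601, 0.797, 0.033, -0.042]
contact_force: [0.3, -0.1, -1.1]
width: 0.182
10.2 [584.1 -54.4  39.8] axes [[-0.273, 0.962, -0.027], [0.956, 0.274, 0.102], [0.106, 0.002, -0.994]] F [ 0.3 -0.1 -1.1] w 17.1 q [-0.3   0.4   1.59  0.1   1.21 -0.61]
[-180.     8.5   18. ] [ 9.4  0.  -4.6] 2.0
[-168.    9.   20.] [20.6  0.  -9.5] 4.0
[-155.    10.    21.5] [ 33.    0.  -13.4] 5.5
[-140.   12.   22.] [ 47.9   0.  -15.2] 6.0
```

```bash
python3 -m handwheel '[{"x":4.8,"y":0,"z":-2.3,"wx":0,"wy":1,"wz":0},{"x":9.4,"y":0,"z":-4.6,"wx":0,"wy":2,"wz":0},{"x":15,"y":0,"z":-7,"wx":0,"wy":3,"wz":0},{"x":20.6,"y":0,"z":-9.5,"wx":0,"wy":4,"wz":0},{"x":27,"y":0,"z":-11.5,"wx":0,"wy":4.8,"wz":0},{"x":33,"y":0,"z":-13.4,"wx":0,"wy":5.5,"wz":0},{"x":40,"y":0,"z":-14.3,"wx":0,"wy":5.8,"wz":0},{"x":47.9,"y":0,"z":-15.2,"wx":0,"wy":6,"wz":0},{"x":47.9,"y":0,"z":-15.2,"wx":0,"wy":6,"wz":0}]'; python3 st.py
python3 -c "
from ov import *
ov('pics/s6.png',{'scene':(150,185,130,135,4),'top':(130,240,130,65,4)},marks=False)"
```

```text
time: 10.95
ee_pos: [570.3, -8.3, 59.6]
orientation: [0.598, 0.794, 0.064, -0.084]
contact_force: [0.3, 0.4, -1.3]
width: 0.181
10.95 [570.3  -8.3  59.6] axes [[-0.27, 0.961, -0.057], [0.94, 0.276, 0.202], [0.21, 0.001, -0.978]] F [ 0.3  0.4 -1.3] w 17.0 q [-0.29  0.37  1.59  0.19  1.29 -0.63]
```

View pics/s6.png

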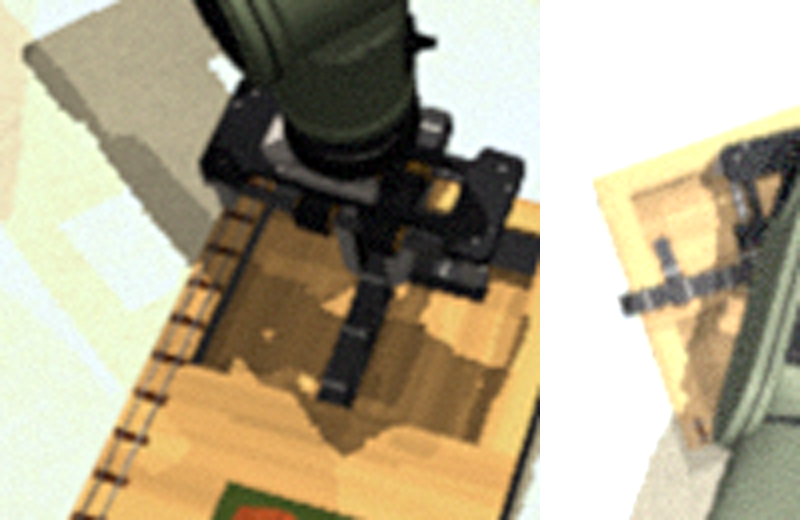

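```bash
python3 - <<'E'
from plan import *
y,z,th=wp[11];c,s=np.cos(np.radians(th)),np.sin(np.radians(th))
for h in(0,26):
  P=np.r_[E0+(y+280*c-h*s-49)*AX,z+280*s+h*c]; q=proj("top",P)[0]; print(P.round(0),"crop",(q-[240,130])*4+[540,0])
E
python3 -m handwheel '[{"x":15,"y":0,"z":1.2,"wx":0,"wy":0,"wz":0},{"x":30,"y":0,"z":2.3,"wx":0,"wy":0,"wz":0},{"x":45,"y":0,"z":3.4,"wx":0,"wy":0,"wz":0},{"x":60.4,"y":0,"z":4.6,"wx":0,"wy":0,"wz":0},{"x":75,"y":0,"z":4.2,"wx":0,"wy":0,"wz":0},{"x":88,"y":0,"z":4,"wx":0,"wy":0,"wz":0},{"x":88,"y":0,"z":4,"wx":0,"wy":0,"wz":0},{"x":88,"y":0,"z":4,"wx":0,"wy":0,"wz":0}]'; python3 st.py
```

```text
[541.  88. 117.] crop [621.18756132 304.87295391]
[544.  79. 141.] crop [631.6665222  300.21877531]
time: 11.72
ee_pos: [546.9, 74.6, 74.2]
orientation: [0.598, 0.795, 0.064, -0.083]
contact_force: [0.3, -0.5, -0.7]
width: 0.183
11.72 [546.9  74.6  74.2] axes [[-0.271, 0.961, -0.056], [0.94, 0.277, 0.2], [0.208, 0.002, -0.978]] F [ 0.3 -0.5 -0.7] w 17.2 q [-0.15  0.3   1.66  0.2   1.28 -0.5 ]
```

The girder end lands within 1–2 px of the plan. Now I lift straight up.

```bash
python3 -m handwheel '[{"x":3.6,"y":0,"z":-17,"wx":0,"wy":0,"wz":0},{"x":7.3,"y":0,"z":-34,"wx":0,"wy":0,"wz":0},{"x":12,"y":0,"z":-57,"wx":0,"wy":0,"wz":0},{"x":17.7,"y":0,"z":-83,"wx":0,"wy":0,"wz":0},{"x":23,"y":0,"z":-107,"wx":0,"wy":0,"wz":0},{"x":28,"y":0,"z":-132,"wx":0,"wy":0,"wz":0},{"x":30,"y":0,"z":-140,"wx":0,"wy":0,"wz":0},{"x":30,"y":0,"z":-140,"wx":0,"wy":0,"wz":0}]'; python3 -m handwheel '[{"x":3,"y":0,"z":-5,"wx":0,"wy":-3,"wz":0},{"x":5.7,"y":0,"z":-10,"wx":0,"wy":-6,"wz":0},{"x":8,"y":0,"z":-12,"wx":0,"wy":-10,"wz":0},{"x":9,"y":0,"z":-11,"wx":0,"wy":-14,"wz":0},{"x":9,"y":0,"z":-10,"wx":0,"wy":-18,"wz":0},{"x":6.7,"y":0,"z":-2.5,"wx":0,"wy":-22,"wz":0},{"x":6.7,"y":0,"z":-2.5,"wx":0,"wy":-22,"wz":0},{"x":6.7,"y":0,"z":-2.5,"wx":0,"wy":-22,"wz":0},{"x":6.7,"y":0,"z":-2.5,"wx":0,"wy":-22,"wz":0},{"x":6.7,"y":0,"z":-2.5,"wx":0,"wy":-22,"wz":0}]'; python3 st.py
python3 - <<'E'
from plan import *; import cv2
ims=[]
for nm,(r,c,h,w,k) in {'scene':(130,170,150,150,3),'top':(130,220,150,110,3)}.items():
    im=cv2.convertScaleAbs(cv2.resize(optics.snapshot(nm)[r:r+h,c:c+w],None,fx=k,fy=k,interpolation=cv2.INTER_CUBIC),alpha=1.8)
    zb=233
    for l in(0,280):
      for h in(0,26):
        P=np.r_[E0+(-53+l-49)*AX,zb+h]; q=((proj(nm,P)[0]-[c,r]+.5)*k).round(); print(nm,l,h,q); cv2.circle(im,tuple(int(v) for v in q),2,(255,0,255),-1)
    ims.append(im)
cv2.imwrite("pics/s7.png",np.hstack(ims))
E
```

```text
time: 12.38
ee_pos: [549.1, 72.8, 219.8]
orientation: [0.599, 0.794, 0.065, -0.081]
contact_force: [0.3, 0.5, -0.4]
width: 0.184
time: 13.22
ee_pos: [545.3, 78.6, 220.4]
orientation: [0.6, 0.795, -0.052, 0.069]
contact_force: [-0.2, 0.2, -1.4]
width: 0.182
13.22 [545.3  78.6 220.4] axes [[-0.269, 0.962, 0.048], [0.948, 0.274, -0.165], [-0.172, 0.001, -0.985]] F [-0.2  0.2 -1.4] w 17.1 q [ 0.1   0.11  1.56 -0.17  1.44 -0.16]
scene 0 0 [295. 211.]
scene 0 26 [294. 188.]
scene 280 0 [423. -22.]
scene 280 26 [425. -46.]
top 0 0 [285. 177.]
top 0 26 [288. 175.]
top 280 0 [ 12. 255.]
top 280 26 [  8. 255.]
```

View pics/s7.png

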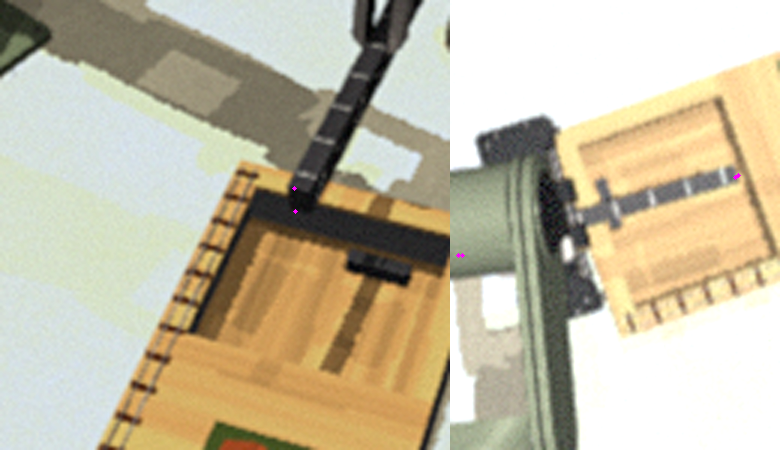

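The girder's far end sits within 1–3 px of the predicted level pose at z≈233 mm, and the offcut is still in place. One last look at the other end, to check level and the bystanders.

```bash
python3 -m handwheel '[{"x":0,"y":0,"z":0,"wx":0,"wy":0,"wz":0},{"x":0,"y":0,"z":0,"wx":0,"wy":0,"wz":0},{"x":0,"y":0,"z":0,"wx":0,"wy":0,"wz":0},{"x":0,"y":0,"z":0,"wx":0,"wy":0,"wz":0},{"x":0,"y":0,"z":0,"wx":0,"wy":0,"wz":0},{"x":0,"y":0,"z":0,"wx":0,"wy":0,"wz":0}]'; python3 st.py; python3 - <<'E'
from plan import *; import cv2
r,c,h,w,k=70,180,210,260,2.8
im=cv2.convertScaleAbs(cv2.resize(optics.snapshot("scene")[r:r+h,c:c+w],None,fx=k,fy=k,interpolation=cv2.INTER_CUBIC),alpha=1.8)
for l in(0,280):
  for h in(0,26):
    q=((proj("scene",np.r_[E0+(-53+l-49)*AX,233+h])[0]-[c,r]+.5)*k).round(); cv2.circle(im,tuple(int(v) for v in q),2,(255,0,255),-1)
cv2.imwrite("pics/s8.png",im)
E
```

```text
time: 13.82
ee_pos: [545.1, 79.6, 220.8]
orientation: [0.6, 0.795, -0.052, 0.069]
contact_force: [-0.1, -0.0, -1.3]
width: 0.186
13.82 [545.1  79.6 220.8] axes [[-0.271, 0.961, 0.049], [0.947, 0.275, -0.166], [-0.173, 0.001, -0.985]] F [-0.1 -0.  -1.3] w 17.5 q [ 0.1   0.11  1.56 -0.17  1.44 -0.15]
```

View pics/s8.png

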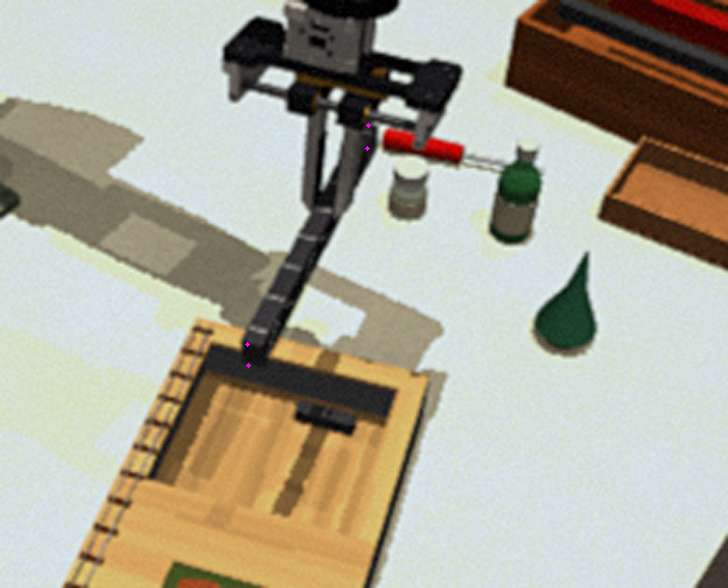

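Both ends match the predicted level pose, at about (368,137) and (248,355). The bystanders in view stand upright, and the arm is still. Handing in.

```bash
python3 -c "
from rig import ticket; print(ticket.sign_off())"
```

```text
the job is handed in; nothing more can be done
None
```

The girder is out of the module and I handed the job in at about 14 s, with the gripper still holding it level. I gripped it in the hatch and tilted it to about 22°. Its visible end came up over the hatch's +y edge first, then I drew it clear of the deck, lifted it and levelled it.

**Last checks**
- **Height and level:** both ends fell within a few pixels of the predicted level pose, with the underside about 233 mm above the table, against the 131 mm needed.
- **Grip:** the opening held steady at about 17.5 mm on the 18 mm girder. The only load on the tool was about 1.3 N, roughly the girder's weight.
- **Module contact:** the tool force never rose above about 2.5 N in the readings I took, so I saw no sign of the girder being forced against the module.
- **Bystanders:** the offcut, jar, bottle, screwdriver and tree looked undisturbed in the last picture. The mug and wagon were out of frame and the house only partly in it. I compared by eye and measured no positions.

**What failed or disagreed**
- **First grip:** it slipped off without visibly moving the girder. The 17.8 mm opening I took for a firm hold was only a bite on the top edge.
- **TCP offset:** the fingertips in the pictures end about 24 mm short of the reported TCP. I confirmed this with a guarded descent and planned the rest with that offset.
- **Girder angle:** the two cameras disagreed by about 2–3 degrees on the girder's heading under the deck. It made no difference to the grip or the path.

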